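# Top up the sprung cassette dispenser

### The job

Top up the sprung dispenser with the spare detergent cassette: draw the pusher back by its post and park it in the catch without wrenching it, then stand the spare upright in the track behind the cassette that is already there. Then lift the pusher out of the catch, lower it into the track again and ease it forward, never letting it fly, until it holds both cassettes snugly against the outlet stop, and let go. Leave the other things on the counter where they are.

Things in the scene. Friction and masses are not known exactly. Their poses are not given: they have to be found in the camera images.
- dispenser: Feed track fixed to the counter: black base 216x84x6 mm with two low aluminium rails. x runs along the track from the outlet stop (-x end) to the black spring housing (+x end), y across, z up. In its frame, mm: base x -116 to 100, underside z 0 (on the counter), track floor z 6; rails' inner faces y +-24, tops z 16; outlet stop's inner face x -105, top z 36; spring housing x 75 to 95, top z 40.
- slot (a point): Where the spare cassette ends up: point on the track floor, centre line, 45 mm from the outlet stop's inner face (dispenser x -60); axes as the dispenser's. The cassette at the outlet stop is centred 30 mm nearer the outlet.
- catch_zone (a point): Point on the track's centre line at dispenser x 22.5, z 18. Within 22.5 mm of it either way along x lies a steel catch, never twice at the same place and not measured. On each side of the track (y +-30 to +-39) it has, towards +x: a hump 12 mm long, top z 28; a pocket 15 mm long, floor z 18; a tall stop, top z 48. The humps' pocket-side faces are what lies within those 22.5 mm.
- handle (a point): Grip point on the pusher's handle, an upright round steel post 14 mm in diameter: on its axis, 20 mm below its top and 26 mm above its foot, 78 mm above the counter when the pusher is down. The pusher below it is a black paddle 12 mm thick, 44 mm wide, top 47 mm above the counter. It slides along the track (dispenser x) and can also be lifted straight up by 22 mm.
- pin (a point): Centre of the pusher's steel cross pin: 10 mm thick, 84 mm long across the track, right under the post, axis 23 mm above the counter when down. Pulled back low, it runs into the humps; with the pusher lifted 12 to 18 mm it passes over them and meets the tall stops; lowered in between it drops in the pockets (5 mm of play) and the humps then hold the pusher back by themselves.
- carriage (a joint): How far the pusher is drawn back, m: 0 with the paddle at the outlet stop, 0.030 with one cassette before it (as at the start), 0.060 with two, 0.104 to 0.149 when parked against the humps. A spring drives it to the outlet with about 4 N at 0, 5 N at 0.030 and 7 to 8 N at the catch; let go, it flies.
- pusher (a joint): How far the pusher is lifted, m: 0 when down (in the track or parked in the pockets), at most 0.022. Its weight and a light spring bring it down, 5 to 6 N in all; pressed against a cassette while lifted, it may stay up by friction, so it is lowered before it gets there.
- cassette_mid (a point): Centre of the spare cassette, a plain grey rigid box standing on the counter: 30 mm (its x) by 44 mm (its y) by 48 mm high, a round white cap 18 mm across and 4 mm high on top, about 60 g. The point lies 24 mm above its underside. In the track it stands upright with its 44 mm side across, either way round.
- front_cassette_mid (a point): Centre of the cassette already in the track, at the outlet stop, same shape and size as the spare; the point lies 24 mm above its underside.
- notebook: Bystander: dark notebook 142x94x12 mm lying flat; origin at the centre of its underside.
- tin: Bystander: round dark green tin, 66 mm across and 45 mm high; origin at the centre of its underside.
- dish: Bystander: small oval dark dish 65x118x17 mm; origin at the centre of its underside.
- tongs: Bystander: bamboo tongs 157x26x13 mm, lying flat; origin at the centre of its underside.
- little_jar: Bystander: small glass jar with pebbles, 72x63x85 mm; origin at the centre of its underside.
Mind the look-alikes: they are no part of the job. What is shaped like the part that bears cassette_mid but red is not meant.

How it is judged:
On the way, in this order (a step that is already met when the one before it is completed fails the run):
1. the pusher is parked in the catch, down, and the fingers have let go of it (value of joint carriage above 0.099 m and value of joint pusher below 0.004 m and contact force between the fingers and pusher below 0.2 N), for 0.3 s.
2. with the pusher still parked, the spare cassette stands upright and square in the track behind the other one, released (value of joint carriage above 0.099 m and angle between cassette_mid's own z axis and vertical below 0.08 rad and y of cassette_mid in the frame of dispenser between -0.0035 and 0.0035 m and z of cassette_mid in the frame of dispenser between 0.027 and 0.033 m and angle between the x axis of cassette_mid and the x axis of dispenser, either way round below 0.12 rad and x of cassette_mid in the frame of dispenser between -0.076 and 0.016 m and contact force between the fingers and cassette below 0.2 N), for 0.2 s.
At the end, for the whole second after the job is handed in: The pusher is down (lift under 3 mm) and drawn back 60 mm within 3 mm, so that it presses both cassettes together against the outlet stop; each cassette stands on the track floor within 3 mm of its place along the track, 3.5 mm across, 0.08 rad of upright and 0.12 rad of square; all at rest (value of joint carriage between 0.057 and 0.063 m and value of joint pusher below 0.003 m and x of cassette_mid in the frame of dispenser between -0.063 and -0.057 m and x of front_cassette_mid in the frame of dispenser between -0.093 and -0.087 m and angle between each of cassette_mid, front_cassette_mid's own z axis and vertical below 0.08 rad and y of cassette_mid in the frame of dispenser between -0.0035 and 0.0035 m and z of cassette_mid in the frame of dispenser between 0.027 and 0.033 m and angle between the x axis of each of cassette_mid, front_cassette_mid and the x axis of dispenser, either way round below 0.12 rad and y of front_cassette_mid in the frame of dispenser between -0.0035 and 0.0035 m and z of front_cassette_mid in the frame of dispenser between 0.027 and 0.033 m and linear speed of cassette below 0.02 m/s); the robot touches nothing.
It fails at once if the pusher flies forward (faster than 0.3 m/s) (velocity of joint carriage below -0.3 m/s and value of joint carriage below 0.098 m).
It fails at once if the pusher is wrenched against the catch (over 25 N) (contact force between pusher and catch above 25 N).
It fails at once if the pusher is driven against a cassette with over 25 N (contact force between pusher and cassette above 25 N or contact force between pusher and front_cassette above 25 N).
It fails at once if a bystander is shifted by more than 30 mm (distance of any of notebook, tin, dish, tongs, little_jar from where it was at the start of the episode above 0.03 m).
It also fails if it takes over 72 s, if anything falls off the work surface, if the arm or the gripper's body presses on something with over 40 N, if the wrist force passes 120 N, or if a joint passes its speed limit or range.

### The arm

A 7-joint arm with a two-finger parallel gripper is mounted at the origin on a cart in front of the work surface, level with it; the furniture and walls round the work are solid. World frame = base frame: x ahead of the robot, y to its left, z up, the work surface at z = 0. Lengths are in m, angles in rad, forces in N, time in s.
With the tool pointing down it reaches from about 0.35 to 0.9 m from the base axis. Payload 8.1 kg.
Tool frame: the origin (TCP) lies between the finger pads; the fingertips stand ahead of it and the grasp point (between the pads) is the TCP (arm.nose_length is the z of the fingertips in the tool frame, in m); z points along the fingers, y is the line along which they close (so a half turn about z gives the same grasp; the last joint's range is limited). The gripper opens to 92 mm and grips with 3 to 60 N. Pads are 19 mm wide; open, the fingers measure 130 mm over their backs; the gripper's body (75 mm by 190 mm) begins 47 mm behind the grasp point.
Start: joints at [1.079, 0.434, 0.025, 1.573, -0.012, 1.134, -0.075], TCP at [0.237, -0.578, 0.246] pointing down, gripper open.
Joint ranges: [-2.62, 2.62], [-0.44, 2.09], [-1.27, 1.32], [0.08, 2.57], [-1.32, 4.46], [0.12, 2], [-2.74, 2.74]. Speed limits (rad/s): [2.22, 2.22, 3.01, 3.01, 3.14, 3.14, 3.14].

### API

Orientations are given as a rotation vector (axis times angle).
In Python, from cell import sensors, optics, arm gives the robot as it stands.
- The arm moves only by the tool arm_command, never from a script. Its argument "deltas" is one flat list of numbers, 7 for each row, row after row: the turn, a rotation vector about the world's x, y, z as a fraction of full scale, then the shift along the world's x, y, z as a fraction of full scale, then the finger opening in mm, from 0 to 91.8. In form: [wx, wy, wz, dx, dy, dz, fingers, wx, wy, wz, dx, dy, dz, fingers, ...]. A call has 1 to 20 rows; each row is the pose to reach, as a shift and turn from the pose commanded when the call began; what a row does not reach only later rows make up. Full scale, the value 1, is 1 m for a shift and 90 degrees for a turn. A row lasts 1/10 s, in which the tool goes at most 50 mm and 8.59 degrees, less where a joint would pass 70% of its speed; a pose out of reach is approached as far as the arm can. A call with a number of a shift or a turn outside -1 to 1 is refused whole. A call with a gripper value outside its range is refused whole. The fingers move at their own pace and stop on an object; "force" is the grip in N (left out, the last holds). Time passes only in rows, so rows that repeat a pose let the fingers close. It gives the time, the measured TCP pose, the force, the opening and the grip force at its end, in the units of the state.
- sensors.observe(): the state, without advancing time (a new reading comes with each control period).
- optics.get_image(name): name is "side" or "top"; returns the picture (420x560x3 uint8, blue, green, red); there is no depth.
- optics.calibration(name): a dict with "camera_matrix" (3x3 intrinsics, pixels), "rvec" (rotation vector, rad) and "tvec" (3), from world to camera coordinates, as OpenCV has them. Camera axes: x right, y down, z forward; pixel columns grow to the right and rows downward; lengths in m; the calibration is good to about 2 mm. A picture is of the moment at which its call begins. calibration takes no time and is no camera call.
- arm.sign_off(): hands the job in; it is judged then, once.
The state is a dict: "clock": time; "joints": joint angles; "dq": joint speeds; "joint_efforts": joint torques, N m; "position": TCP position; "ee_rot": TCP orientation; "force": force on the tool from outside, world axes, zero at the start; "ft_torque": the same for the moment, N m; "width": opening from 0.0 (shut) to 1.0 (fully open); "gripper_force": force on a finger pad.
Only numpy, scipy, OpenCV 4.12 (cv2) and the standard library are available. Lean on these libraries where they do the work, as an engineer would, in place of code of your own. Each camera call takes 0.05 s, during which the arm holds its last target. There are 200 camera calls.

## Working session

There is one attempt and no reset: what is moved stays moved. The work goes in short steps, Python scripts to look and compute and a tool call to move; the robot and the scene stay as the last step left them, time stands still between calls to the robot, and variables do not carry over. Pictures are saved under pics/ and viewed, at most 10 in all, crops included, and the job is handed in when it is done.

Besides the shell and the picture viewer there is one more tool, called after "Request:" as a command line: name --argument value ..., lists and objects as JSON in quotes. arm_command: Moves the arm, as the interface text tells. Its arguments: {"type":"object","properties":{"deltas":{"type":"array","items":{"type":"number"}},"force":{"type":"number"}},"required":["deltas"]}

```bash
mkdir -p pics; ls; python3 - <<'E'
from cell import sensors, optics, arm
import cv2,numpy as np
for n in ("top","side"):
    cv2.imwrite(f"pics/{n}0.png",optics.get_image(n))
    c=optics.calibration(n);print(n,{k:np.round(v,4).tolist() for k,v in c.items()})
print(sensors.observe(),arm.nose_length)
E
```

```text
pics
top {'camera_matrix': [[436.0129, 0.0, 280.9245], [0.0, 436.0129, 204.5299], [0.0, 0.0, 1.0]], 'rvec': [2.2625, -1.928, 0.21], 'tvec': [0.1855, 0.5356, 0.8238]}
side {'camera_matrix': [[532.7022, 0.0, 277.8432], [0.0, 532.7022, 213.9022], [0.0, 0.0, 1.0]], 'rvec': [0.6734, -2.4626, 1.3938], 'tvec': [0.5641, 0.0843, 1.1496]}
{'clock': 0.1, 'joints': array([ 1.07939969,  0.43515256,  0.02494942,  1.57402028, -0.01160293,
        1.1340087 , -0.07510078]), 'dq': array([ 7.69099961e-04, -1.29895386e-03, -8.72034667e-04, -3.45899410e-03,
        1.19310700e-03, -5.45103039e-05, -2.09963547e-04]), 'joint_efforts': array([ 2.32361461e-03, -6.69131899e+01,  9.87520739e-01, -3.15151119e+01,
       -6.06531906e-02,  3.73431772e-02, -2.82631919e-05]), 'position': array([ 0.23671923, -0.57795597,  0.24501814]), 'ee_rot': array([-3.08106982e+00, -6.06536130e-01,  6.18802848e-04]), 'force': array([-0.16147595,  0.41726613, -0.02434713]), 'ft_torque': array([-0.02044549,  0.04983174, -0.00106751]), 'gripper_force': 0.0, 'width': 0.9994043592966573} 0.019
```

View pics/top0.png

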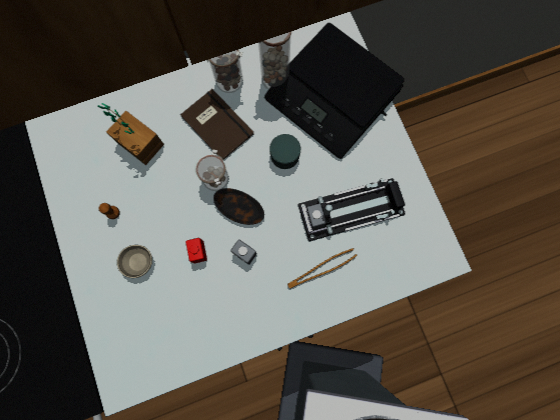

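View pics/side0.png

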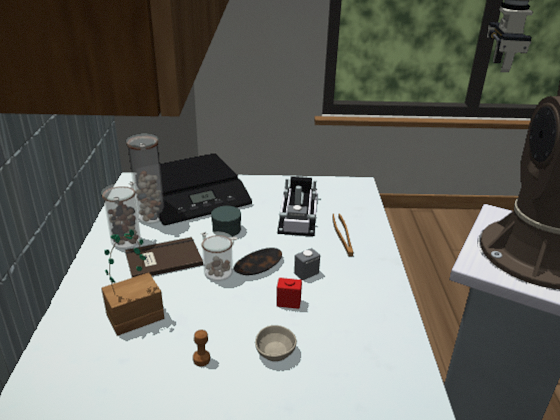

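The top view shows the dispenser around (352,210), with the outlet on the left and the housing at (397,195). The grey spare is at (243,252), the red look-alike at (196,250), and the tongs at (322,268). I'll enlarge the parts that matter.

```bash
python3 - <<'E'
import cv2,numpy as np
t=cv2.imread("pics/top0.png");s=cv2.imread("pics/side0.png")
a=cv2.resize(t[170:250,290:415],None,fx=6,fy=6,interpolation=cv2.INTER_CUBIC)[:,:800]
cv2.imwrite("pics/crop1.png",a)
b=cv2.resize(t[232:272,222:266],None,fx=9,fy=9,interpolation=cv2.INTER_CUBIC)
c=cv2.resize(s[170:290,270:330],(300,600),interpolation=cv2.INTER_CUBIC)
o=np.zeros((600,700,3),np.uint8);o[:360,:396]=b;o[:,400:]=c
cv2.imwrite("pics/crop2.png",o)
E
```

```text
(no output)
```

View pics/crop1.png

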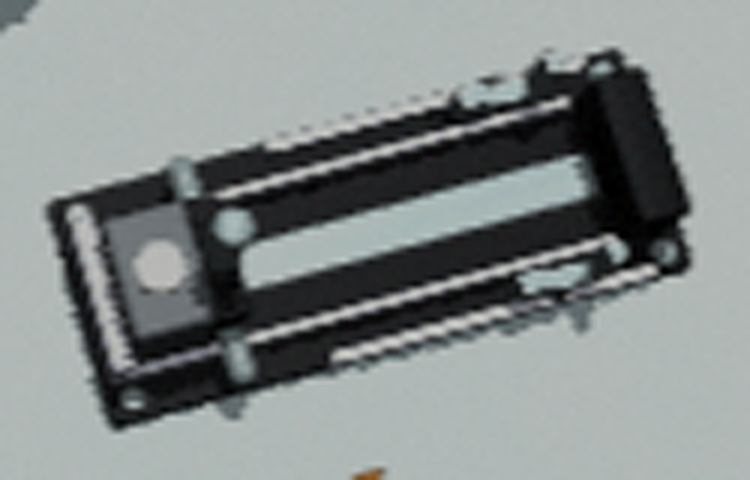

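View pics/crop2.png

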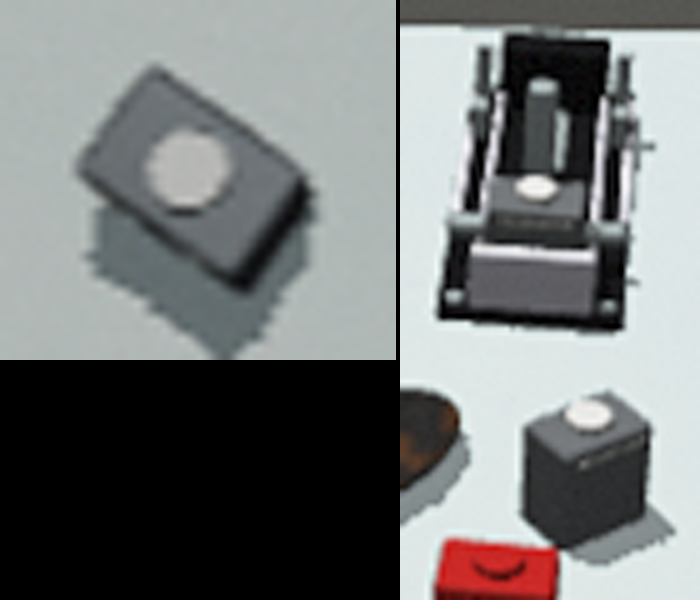

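Crop 1 shows the base corners at (52,205), (118,428) and (688,270), the post top at (235,227), the pin ends at (185,178) and (240,362), and the front cap at (160,265). The catch steel is near (490,92)/(560,62) and (553,278). In crop 2 the spare's top corners are at (155,65), (305,182), (243,290) and (80,168), with the cap at (188,170).

```bash
cat > h.py <<'E'
import cv2,numpy as np
from cell import sensors, optics, arm
def ray(n,uv):
    c=optics.calibration(n);R=cv2.Rodrigues(np.array(c["rvec"],float))[0];t=np.array(c["tvec"],float).ravel()
    d=R.T@np.linalg.solve(np.array(c["camera_matrix"]),[uv[0],uv[1],1]);return -R.T@t,d
def at(n,uv,z):
    o,d=ray(n,uv);return (o+d*(z-o[2])/d[2])[:2]
def proj(n,p):
    c=optics.calibration(n);return cv2.projectPoints(np.array(p,float).reshape(-1,1,3),np.array(c["rvec"],float),np.array(c["tvec"],float),np.array(c["camera_matrix"]),None)[0][:,0]
def rigid(loc,w):
    loc=np.array(loc,float);w=np.array(w);a=loc-loc.mean(0);b=w-w.mean(0)
    th=np.arctan2((a[:,0]*b[:,1]-a[:,1]*b[:,0]).sum(),(a*b).sum())
    R=np.array([[np.cos(th),-np.sin(th)],[np.sin(th),np.cos(th)]]);o=w.mean(0)-R@loc.mean(0)
    return th,R,o,w-(loc@R.T+o)
E
python3 - <<'E'
from h import *
np.set_printoptions(precision=4,suppress=True)
c1=lambda u,v:((u+.5)/6-.5+290,(v+.5)/6-.5+170)
c2=lambda u,v:((u+.5)/9-.5+222,(v+.5)/9-.5+232)
W=lambda c,u,v,z:at("top",c(u,v),z)
# dispenser: corners, post(carriage .03 -> unknown x), cap
pts=[(52,205,6),(118,428,6),(688,270,6),(160,265,58)]
w=[W(c1,u,v,z/1000) for u,v,z in pts]
print(np.array(w))
# try sign of y: outlet on -x
for loc in ([(-.116,.042),(-.116,-.042),(.1,-.042),(-.09,0)],):
    th,R,o,r=rigid(loc,w);print("disp",th,o,"res mm",r*1e3)
D=lambda p:R.T@(np.array(p)-o)*1e3
print("post",W(c1,235,227,.098),D(W(c1,235,227,.098)))
for n,p in dict(pin1=(185,178,28),pin2=(240,362,28),stop1=(75,212,36),stop2=(122,368,36),hA0=(460,95,28),hA1=(527,90,28),tA0=(540,65,48),tA1=(588,62,48),hB0=(520,280,28),hB1=(590,272,28),tB=(618,250,48),topr=(635,52,6)).items(): print(n,D(W(c1,p[0],p[1],p[2]/1000)))
q=[W(c2,u,v,.048) for u,v in [(155,65),(305,182),(243,290),(80,168)]]
cap=W(c2,188,170,.052);print("spare",np.mean(q,0),cap)
for i in range(4):
    d=q[(i+1)%4]-q[i];print(np.linalg.norm(d)*1e3,np.arctan2(d[1],d[0]))
print(proj("side",[[*cap,.052]]),"side expect ~",270+588/300*0+ (588-400)/5,170+415/5)
print("side post", proj("side",[[*W(c1,235,227,.098),.098]]),270+(543-400)/5,170+82/5)
s=sensors.observe()
Rt=cv2.Rodrigues(s["ee_rot"])[0];print("tool y",Rt[:,1],"tool x",Rt[:,0])
E
```

```text
[[0.518  0.2335]
 [0.4426 0.1986]
 [0.5306 0.0067]
 [0.4918 0.195 ]]
disp -1.1437333091710828 [0.5283 0.1123] res mm [[-0.4316 -1.7976]
 [ 0.5437 -1.8729]
 [-0.9029  2.8446]
 [ 0.7907  0.8259]]
post [0.4996 0.1751] [-69.08    -0.0373]
pin1 [-69.2782  33.4618]
pin2 [-69.4313 -33.8614]
stop1 [-110.5455   30.3692]
stop2 [-110.0408  -26.1768]
hA0 [32.5643 36.6316]
hA1 [55.8794 32.1309]
tA0 [57.1032 35.5172]
tA1 [73.4164 32.1607]
hB0 [ 32.426  -32.0125]
hB1 [ 56.7222 -35.7455]
tB [ 62.4092 -33.4181]
topr [104.4653  39.6358]
spare [0.3955 0.3276] [0.3961 0.3291]
42.70014401032104 -2.069279268840834
27.308433856027115 2.789006977851737
45.41801843354776 1.0958807850285148
28.117054636110595 -0.45348280748626796
[[307.5819 252.6507]] side expect ~ 307.6 253.0
side post [[298.6955 186.6665]] 298.6 186.4
tool y [ 0.379  -0.9254 -0.0014] tool x [ 0.9254  0.379  -0.0001]
```

Request:
arm_command --deltas '[0,0,0.97,0.263,0.753,-0.05,50,0,0,0.97,0.263,0.753,-0.05,50,0,0,0.97,0.263,0.753,-0.05,50,0,0,0.97,0.263,0.753,-0.05,50,0,0,0.97,0.263,0.753,-0.05,50,0,0,0.97,0.263,0.753,-0.05,50,0,0,0.97,0.263,0.753,-0.05,50,0,0,0.97,0.263,0.753,-0.05,50,0,0,0.97,0.263,0.753,-0.05,50,0,0,0.97,0.263,0.753,-0.05,50,0,0,0.97,0.263,0.753,-0.05,50,0,0,0.97,0.263,0.753,-0.05,50,0,0,0.97,0.263,0.753,-0.05,50,0,0,0.97,0.263,0.753,-0.05,50,0,0,0.97,0.263,0.753,-0.05,50,0,0,0.97,0.263,0.753,-0.05,50,0,0,0.97,0.263,0.753,-0.05,50,0,0,0.97,0.263,0.753,-0.05,50,0,0,0.97,0.263,0.753,-0.05,50,0,0,0.97,0.263,0.753,-0.05,50]' --force 40

```text
clock: 2.1
position: [0.4998, 0.1728, 0.1957]
ee_rot: [1.814, 2.564, -0.002]
force: [1.5, -0.2, 0.6]
width: 0.544
gripper_force: 0.0
```

Request:
arm_command --deltas '[0,0,0.056,0,0,-0.04,50,0,0,0.056,0,0,-0.08,50,0,0,0.056,0,0,-0.1,50,0,0,0.056,0,0,-0.116,50,0,0,0.056,0,0,-0.116,50,0,0,0.056,0,0,-0.116,50]'

```text
clock: 2.7
position: [0.5001, 0.1738, 0.0802]
ee_rot: [1.699, 2.643, -0.0]
force: [-0.3, -0.1, -0.3]
width: 0.544
gripper_force: 0.0
```

```bash
python3 - <<'E'
from h import *
t=optics.get_image("top");s=optics.get_image("side")
o=np.zeros((480,800,3),np.uint8)
o[:,:400]=cv2.resize(t[170:250,285:352],(400,480),interpolation=cv2.INTER_CUBIC)
o[:,400:]=cv2.resize(s[140:236,260:340],(400,480),interpolation=cv2.INTER_CUBIC)
cv2.imwrite("pics/g1.png",o);print(sensors.observe()["position"])
E
```

```text
[0.50061354 0.17445469 0.08090874]
```

View pics/g1.png

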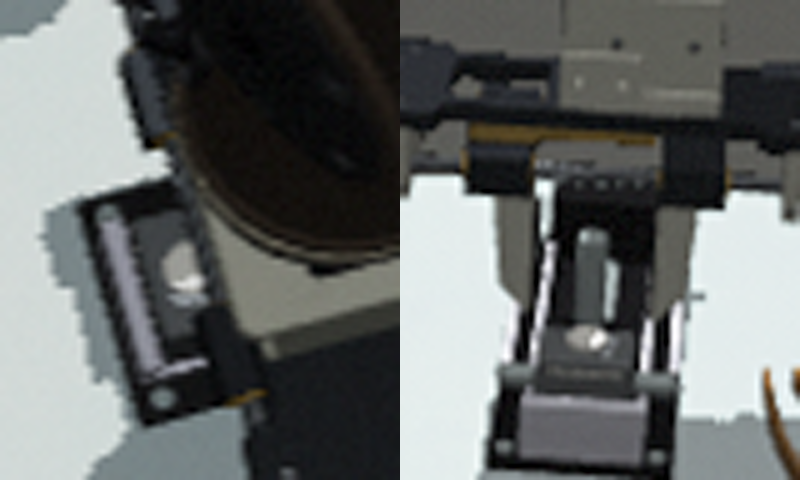

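The side view (right half) shows the post at (592,270), centred between the fingers at (515,250) and (672,250). Closing on it.

Request:
arm_command --deltas '[0,0,0,0,0,0,25,0,0,0,0,0,0,14,0,0,0,0,0,0,0,0,0,0,0,0,0,0,0,0,0,0,0,0,0,0,0,0,0,0,0,0,0,0,0,0,0,0,0,0,0,0,0,0,0,0]' --force 40

```text
clock: 3.6
position: [0.5005, 0.1749, 0.0799]
ee_rot: [1.697, 2.643, 0.002]
force: [3.5, 1.0, -1.5]
width: 0.143
gripper_force: 40.0
```

Request:
arm_command --deltas '[0,0,0,0.0021,-0.0046,0,0,0,0,0,0.0062,-0.0137,0,0,0,0,0,0.0104,-0.0228,0,0,0,0,0,0.0145,-0.0319,0,0,0,0,0,0.0166,-0.0364,0.004,0,0,0,0,0.0166,-0.0364,0.01,0,0,0,0,0.0166,-0.0364,0.015,0,0,0,0,0.0166,-0.0364,0.015,0,0,0,0,0.0166,-0.0364,0.015,0]'

```text
clock: 4.5
position: [0.5162, 0.1402, 0.0947]
ee_rot: [-1.694, -2.644, -0.004]
force: [1.1, 7.3, -5.5]
width: 0.145
gripper_force: 40.0
```

Request:
arm_command --deltas '[0,0,0,0.0041,-0.0091,0,0,0,0,0,0.0083,-0.0182,0,0,0,0,0,0.0124,-0.0273,0,0,0,0,0,0.0166,-0.0364,0,0,0,0,0,0.0207,-0.0455,0,0,0,0,0,0.0249,-0.0546,0,0,0,0,0,0.029,-0.0637,0,0,0,0,0,0.0311,-0.0683,0,0,0,0,0,0.0311,-0.0683,0,0,0,0,0,0.0311,-0.0683,0,0]'

```text
clock: 5.5
position: [0.5471, 0.0727, 0.0945]
ee_rot: [-1.693, -2.643, -0.005]
force: [1.6, 9.1, -4.9]
width: 0.143
gripper_force: 40.0
```

```bash
python3 - <<'E'
from h import *
s=sensors.observe();p=s["position"];d=np.array([.4144,-.9101]);n=np.array([.9101,.4144])
q=p[:2]-[.5283,.1123];print(q@d*1e3,q@n*1e3,p[2],s["force"]@[*d,0],s["force"])
E
```

```text
43.82348295379428 0.6867745747798603 0.09446808695427444 -7.591155485085228 [ 1.638046    9.08687149 -4.87315516]
```

Request:
arm_command --deltas '[0,0,0,0.0012,-0.0027,0,0,0,0,0,0.0025,-0.0055,0,0,0,0,0,0.0025,-0.0055,0,0,0,0,0,0.0025,-0.0055,0,0]'

```text
clock: 5.9
position: [0.5495, 0.0674, 0.0945]
ee_rot: [-1.693, -2.644, -0.005]
force: [1.3, 10.0, -5.2]
width: 0.144
gripper_force: 40.0
```

Request:
arm_command --deltas '[0,0,0,0.0008,-0.0018,0,0,0,0,0,0.0008,-0.0018,0,0,0,0,0,0.0008,-0.0018,0,0]'

```text
clock: 6.2
position: [0.5503, 0.0658, 0.0945]
ee_rot: [-1.692, -2.644, -0.005]
force: [1.5, 9.6, -5.9]
width: 0.147
gripper_force: 40.0
```

Request:
arm_command --deltas '[0,0,0,0.0005,-0.001,0,0,0,0,0,0.0005,-0.001,0,0,0,0,0,0.0005,-0.001,0,0]'

```text
clock: 6.5
position: [0.5507, 0.0648, 0.0945]
ee_rot: [-1.692, -2.644, -0.005]
force: [1.1, 9.5, -6.0]
width: 0.14
gripper_force: 40.0
```

Request:
arm_command --deltas '[0,0,0,0.0005,-0.001,0,0,0,0,0,0.0005,-0.001,0,0,0,0,0,0.0005,-0.001,0,0]'

```text
clock: 6.8
position: [0.5512, 0.0638, 0.0944]
ee_rot: [-1.692, -2.644, -0.005]
force: [2.1, 9.8, -5.6]
width: 0.145
gripper_force: 40.0
```

Request:
arm_command --deltas '[0,0,0,0.0005,-0.001,0,0,0,0,0,0.0005,-0.001,0,0,0,0,0,0.0005,-0.001,0,0]'

```text
clock: 7.1
position: [0.5517, 0.0628, 0.0944]
ee_rot: [-1.692, -2.644, -0.005]
force: [1.4, 10.2, -6.1]
width: 0.144
gripper_force: 40.0
```

Request:
arm_command --deltas '[0,0,0,0.0004,-0.0009,0,0,0,0,0,0.0004,-0.0009,0,0,0,0,0,0.0004,-0.0009,0,0]'

```text
clock: 7.4
position: [0.5519, 0.0622, 0.0944]
ee_rot: [-1.692, -2.643, -0.005]
force: [0.6, 9.8, -5.2]
width: 0.143
gripper_force: 40.0
```

Request:
arm_command --deltas '[0,0,0,0.0004,-0.0009,0,0,0,0,0,0.0004,-0.0009,0,0,0,0,0,0.0004,-0.0009,0,0]'

```text
clock: 7.7
position: [0.552, 0.0621, 0.0944]
ee_rot: [-1.69, -2.643, -0.006]
force: [0.1, 12.6, -5.0]
width: 0.142
gripper_force: 40.0
```

Request:
arm_command --deltas '[0,0,0,0.0004,-0.0009,0,0,0,0,0,0.0004,-0.0009,0,0,0,0,0,0.0004,-0.0009,0,0]'

```text
clock: 8.0
position: [0.5521, 0.0619, 0.0944]
ee_rot: [-1.689, -2.643, -0.006]
force: [-2.2, 13.9, -4.8]
width: 0.143
gripper_force: 40.0
```

Request:
arm_command --deltas '[0,0,0,-0.0009,0.002,0,0,0,0,0,-0.0017,0.0036,0,0,0,0,0,-0.0017,0.0036,0,0,0,0,0,-0.0017,0.0036,-0.003,0,0,0,0,-0.0017,0.0036,-0.006,0,0,0,0,-0.0017,0.0036,-0.009,0,0,0,0,-0.0017,0.0036,-0.011,0,0,0,0,-0.0017,0.0036,-0.011,0]'

```text
clock: 8.8
position: [0.5512, 0.0638, 0.0833]
ee_rot: [-1.692, -2.644, -0.005]
force: [1.3, 10.1, -5.7]
width: 0.145
gripper_force: 40.0
```

Request:
arm_command --deltas '[0,0,0,0,0,-0.002,0,0,0,0,0,0,-0.0035,0,0,0,0,0,0,-0.0035,0]'

```text
clock: 9.1
position: [0.5514, 0.0638, 0.08]
ee_rot: [-1.692, -2.644, -0.005]
force: [1.1, 9.0, -4.2]
width: 0.143
gripper_force: 40.0
```

Request:
arm_command --deltas '[0,0,0,-0.0008,0.0018,0,0,0,0,0,-0.0012,0.0027,-0.0003,0,0,0,0,-0.0015,0.0032,-0.0003,0,0,0,0,-0.0015,0.0032,-0.0003,0]'

```text
clock: 9.5
position: [0.5501, 0.0666, 0.08]
ee_rot: [-1.693, -2.644, -0.005]
force: [1.6, 8.2, -2.9]
width: 0.142
gripper_force: 40.0
```

Request:
arm_command --deltas '[0,0,0,0,0,0,25,0,0,0,0,0,0,50,0,0,0,0,0,0,50,0,0,0,0,0,0,50,0,0,0,0,0,0,50,0,0,0,0,0,0.04,50,0,0,0,0,0,0.09,50,0,0,0,0,0,0.12,50]'

```text
clock: 10.3
position: [0.5511, 0.0643, 0.2031]
ee_rot: [1.696, 2.643, 0.003]
force: [0.1, 0.3, -0.2]
width: 0.544
gripper_force: 0.0
```

```bash
python3 - <<'E'
from h import *
np.set_printoptions(precision=4,suppress=True)
s=sensors.observe();p=s["position"];R=cv2.Rodrigues(s["ee_rot"])[0];a=np.arctan2(R[1,1],R[0,1])
print(p,a,s["force"],s["width"])
for yaw in (1.10,):
    print("turn frac",(yaw-a)/(np.pi/2),"shift",np.array([.3961,.329,.2])-p)
im=optics.get_image("side")
cv2.imwrite("pics/p1.png",cv2.resize(im[140:260,250:370],(600,600),interpolation=cv2.INTER_CUBIC))
E
```

```text
[0.5511 0.0643 0.2031] 0.42991301190670117 [ 0.0929  0.2778 -0.1627] 0.5439614436211396
turn frac 0.42659062582643414 shift [-0.155   0.2647 -0.0031]
```

View pics/p1.png

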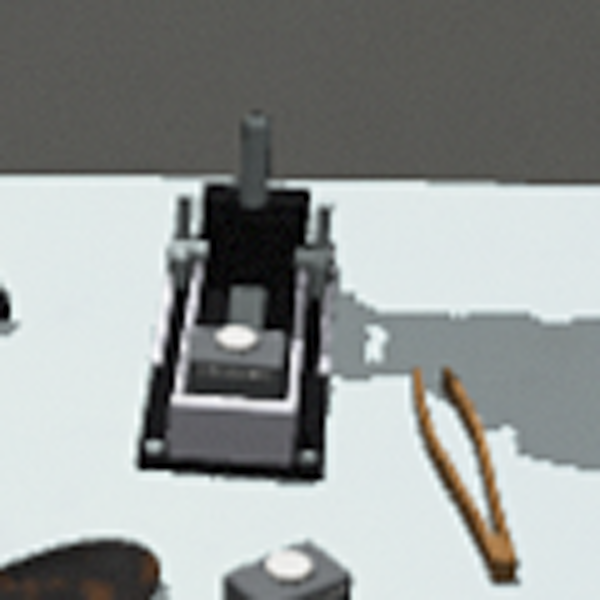

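The picture shows the pusher parked: the post at (255,160) is back by the housing, and the pin lies in the catch pockets at (185,250) and (315,258). The front cassette at (238,360) hasn't moved. Next is the spare.

Request:
arm_command --deltas '[0,0,0.427,-0.155,0.264,0,70,0,0,0.427,-0.155,0.264,0,70,0,0,0.427,-0.155,0.264,0,70,0,0,0.427,-0.155,0.264,0,70,0,0,0.427,-0.155,0.264,0,70,0,0,0.427,-0.155,0.264,0,70,0,0,0.427,-0.155,0.264,0,70,0,0,0.427,-0.155,0.264,0,70,0,0,0.427,-0.155,0.264,0,70,0,0,0.427,-0.155,0.264,0,70]'

```text
clock: 11.35
position: [0.3966, 0.326, 0.1996]
ee_rot: [0.737, 3.054, -0.002]
force: [1.1, -0.9, 0.3]
width: 0.764
gripper_force: 0.0
```

```bash
python3 - <<'E'
from h import *
np.set_printoptions(precision=4,suppress=True)
s=sensors.observe();p=s["position"];R=cv2.Rodrigues(s["ee_rot"])[0];a=np.arctan2(R[1,1],R[0,1])
print(p,a,s["width"])
d=np.array([np.cos(1.1),np.sin(1.1)]);n=np.array([-d[1],d[0]])
for nm,uv,z in (("jar",(212,165),.085),("dish",(239,206),.01),("red",(196,247),.05),("tin",(285,150),.045)):
    q=at("top",uv,z)-[.396,.3285];print(nm,q@d,q@n)
E
```

```text
[0.3966 0.326  0.1996] 1.0973239291645525 0.7635560262923993
jar 0.1482696050502641 -0.09876723239653673
dish 0.06938888452468205 -0.07265695122524057
red 0.0798636619391077 0.04917078813945744
tin 0.057051456073094815 -0.22181388963343268
```

Request:
arm_command --deltas '[0,0,0,0,0,-0.04,70,0,0,0,0,0,-0.08,70,0,0,0,0,0,-0.11,70,0,0,0,0,0,-0.13,70,0,0,0,0,0,-0.15,70,0,0,0,0,0,-0.165,70,0,0,0,0,0,-0.165,70,0,0,0,0,0,-0.165,70]' --force 15

```text
clock: 12.15
position: [0.3958, 0.3274, 0.0352]
ee_rot: [0.734, 3.055, -0.0]
force: [0.8, 0.7, 1.0]
width: 0.76
gripper_force: 0.0
```

```bash
python3 - <<'E'
from h import *
im=optics.get_image("side")
cv2.imwrite("pics/s1.png",cv2.resize(im[210:310,250:370],(720,600),interpolation=cv2.INTER_CUBIC));print(sensors.observe()["position"],sensors.observe()["force"])
E
```

```text
[0.39595862 0.32786254 0.03567394] [-0.94809456 -0.21713572  0.09285193]
```

View pics/s1.png

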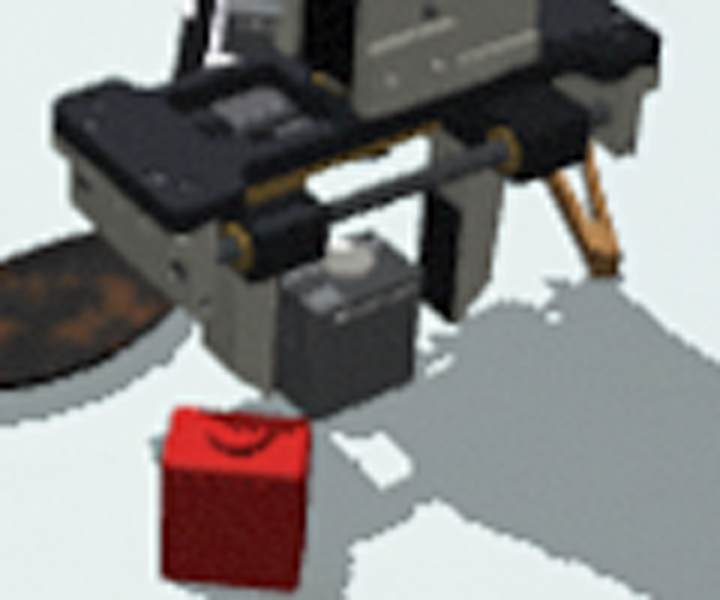

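The spare at (345,330) stands squarely between the fingers, and the red box and dish are clear. Closing and lifting.

Request:
arm_command --deltas '[0,0,0,0,0,0,50,0,0,0,0,0,0,40,0,0,0,0,0,0,30,0,0,0,0,0,0,30,0,0,0,0,0,0,30,0,0,0,0,0,0,30,0,0,0,0,0,0.02,30,0,0,0,0,0,0.06,30,0,0,0,0,0,0.08,30,0,0,0,0,0,0.08,30,0,0,0,0,0,0.08,30]' --force 20

```text
clock: 13.3
position: [0.3955, 0.3274, 0.1148]
ee_rot: [0.733, 3.054, -0.0]
force: [-0.3, -0.2, -1.5]
width: 0.478
gripper_force: 19.9
```

```bash
python3 - <<'E'
from h import *
np.set_printoptions(precision=4,suppress=True)
s=sensors.observe();p=s["position"];R=cv2.Rodrigues(s["ee_rot"])[0];a=np.arctan2(R[1,1],R[0,1])
print(p,a,s["width"]*91.8,s["force"])
d=np.array([.4144,-.9101]);g=np.array([.5283,.1123])-d*.04
print("target",g,"shift",g-p[:2],"turn",(.427-a)/(np.pi/2))
t=optics.get_image("side");cv2.imwrite("pics/s2.png",cv2.resize(t[150:290,250:390],(600,600),interpolation=cv2.INTER_CUBIC))
E
```

```text
[0.3955 0.3274 0.1148] 1.0998245538854756 43.8394659059259 [-0.3187 -0.1697 -1.4652]
target [0.5117 0.1487] shift [ 0.1162 -0.1787] turn -0.42833341433789096
```

View pics/s2.png

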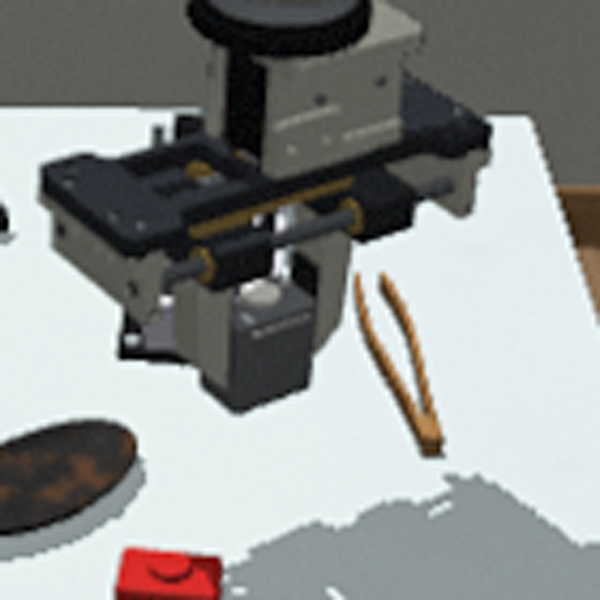

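The spare is held upright at (270,330), clear of everything. Carrying it over the track.

Request:
arm_command --deltas '[0,0,-0.428,0.1165,-0.179,0,30,0,0,-0.428,0.1165,-0.179,0,30,0,0,-0.428,0.1165,-0.179,0,30,0,0,-0.428,0.1165,-0.179,0,30,0,0,-0.428,0.1165,-0.179,0,30,0,0,-0.428,0.1165,-0.179,0,30,0,0,-0.428,0.1165,-0.179,0,30,0,0,-0.428,0.1165,-0.179,0,30,0,0,-0.428,0.1165,-0.179,0,30,0,0,-0.428,0.1165,-0.179,0,30,0,0,-0.428,0.1165,-0.179,0,30]'

```text
clock: 14.45
position: [0.5116, 0.1493, 0.1149]
ee_rot: [-1.697, -2.644, -0.0]
force: [-0.3, -0.1, -0.8]
width: 0.479
gripper_force: 19.9
```

```bash
cat > st.py <<'E'
from h import *
np.set_printoptions(precision=4,suppress=True)
s=sensors.observe();p=s["position"];R=cv2.Rodrigues(s["ee_rot"])[0];a=np.arctan2(R[1,1],R[0,1])
q=p[:2]-[.5283,.1123];d=np.array([.4144,-.9101]);n=np.array([.9101,.4144])
print(s["clock"],"disp xy mm",q@d*1e3,q@n*1e3,"z",p[2],"yaw",a,"tilt",R[:,2],"F",s["force"],s["force"][:2]@d)
E
python3 st.py; python3 st.py
```

```text
14.45 disp xy mm -40.57372825274258 0.13413841967303658 z 0.11494214884204935 yaw 0.4293183549166368 tilt [-0.      0.0001 -1.    ] F [-0.3384 -0.0641 -0.8175] -0.08185748454352448
14.45 disp xy mm -40.57372825274258 0.13413841967303658 z 0.11494214884204935 yaw 0.4293183549166368 tilt [-0.      0.0001 -1.    ] F [-0.3384 -0.0641 -0.8175] -0.08185748454352448
```

Request:
arm_command --deltas '[0,0,0,0.0003,0.0001,-0.03,30,0,0,0,0.0003,0.0001,-0.045,30,0,0,0,0.0003,0.0001,-0.053,30,0,0,0,0.0003,0.0001,-0.06,30,0,0,0,0.0003,0.0001,-0.067,30,0,0,0,0.0003,0.0001,-0.0705,30,0,0,0,0.0003,0.0001,-0.0705,30]'

```text
clock: 15.15
position: [0.5122, 0.1488, 0.0443]
ee_rot: [-1.699, -2.643, 0.0]
force: [0.7, -0.4, -0.1]
width: 0.476
gripper_force: 19.9
```

Request:
arm_command --deltas '[0,0,0,0,0,-0.001,30,0,0,0,0,0,-0.002,30,0,0,0,0,0,-0.002,30]'

```text
clock: 15.45
position: [0.5123, 0.1488, 0.0426]
ee_rot: [1.699, 2.642, 0.0]
force: [-0.1, -0.8, -0.9]
width: 0.478
gripper_force: 19.9
```

Request:
arm_command --deltas '[0,0,0,0,0,-0.0005,30,0,0,0,0,0,-0.001,30,0,0,0,0,0,-0.001,30,0,0,0,0,0,-0.001,48,0,0,0,0,0,-0.001,56,0,0,0,0,0,-0.001,56,0,0,0,0,0,-0.001,56,0,0,0,0,0,-0.001,56,0,0,0,0,0,0.03,56,0,0,0,0,0,0.07,56,0,0,0,0,0,0.1,56]'

```text
clock: 16.55
position: [0.5123, 0.1492, 0.1443]
ee_rot: [1.698, 2.643, 0.001]
force: [0.5, 1.7, 0.4]
width: 0.613
gripper_force: 0.0
```

Request:
arm_command --deltas '[0,0,0,0.01,-0.02,0.03,50,0,0,0,0.0375,-0.0825,0.03,50,0,0,0,0.0375,-0.0825,0.03,50,0,0,0,0.0375,-0.0825,0.03,50,0,0,0,0.0375,-0.0825,0.03,50]'

```text
clock: 17.05
position: [0.5495, 0.0664, 0.1723]
ee_rot: [-1.7, -2.641, -0.0]
force: [-0.4, 0.4, 0.7]
width: 0.542
gripper_force: 0.0
```

```bash
python3 st.py; python3 - <<'E'
from h import *
o=np.zeros((560,800,3),np.uint8)
t=optics.get_image("top");s=optics.get_image("side")
o[:,:400]=cv2.resize(t[170:254,290:350],(400,560),interpolation=cv2.INTER_CUBIC)
o[:,400:]=cv2.resize(s[150:248,265:335],(400,560),interpolation=cv2.INTER_CUBIC)
cv2.imwrite("pics/q1.png",o)
E
```

```text
17.05 disp xy mm 50.5294051222612 0.25043820454551113 z 0.1723346689366589 yaw 0.4272715814058625 tilt [-0.0003  0.0004 -1.    ] F [-0.3982  0.3952  0.6575] -0.5247139515539829
```

View pics/q1.png

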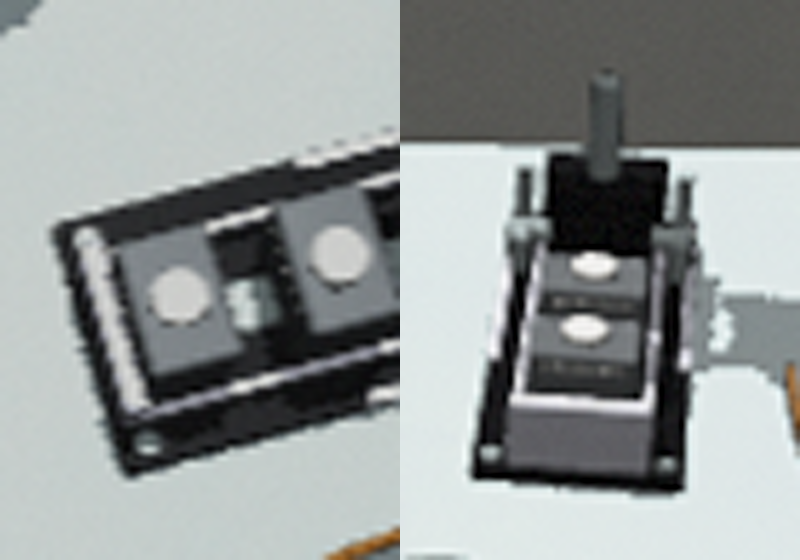

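The spare stands square and upright behind the front cassette (caps at (340,253) and (180,295) in the left half), and the pusher is still parked. Gripping the post again.

Request:
arm_command --deltas '[0,0,0,0,0,-0.03,50,0,0,0,0,0,-0.06,50,0,0,0,0,0,-0.08,50,0,0,0,0,0,-0.0925,50,0,0,0,0,0,-0.0925,50,0,0,0,0,0,-0.0925,30,0,0,0,0,0,-0.0925,14,0,0,0,0,0,-0.0925,0,0,0,0,0,0,-0.0925,0,0,0,0,0,0,-0.0925,0,0,0,0,0,0,-0.0925,0,0,0,0,0,0,-0.0925,0,0,0,0,0,0,-0.0925,0]' --force 40

```text
clock: 18.45
position: [0.5504, 0.0665, 0.0804]
ee_rot: [1.698, 2.642, 0.002]
force: [1.5, 0.4, 4.1]
width: 0.143
gripper_force: 40.0
```

```bash
python3 st.py
```

```text
18.45 disp xy mm 50.841299594563296 1.1332220412329925 z 0.08035909259229893 yaw 0.42800312180143674 tilt [ 0.0015  0.0003 -1.    ] F [1.4889 0.3671 4.0871] 0.2828831319085647
```

Request:
arm_command --deltas '[0,0,0,0.0008,-0.0018,0,0,0,0,0,0.0015,-0.0033,0,0,0,0,0,0.0015,-0.0033,0,0,0,0,0,0.0015,-0.0033,0,0]'

```text
clock: 18.85
position: [0.5508, 0.0658, 0.0803]
ee_rot: [-1.695, -2.643, -0.004]
force: [-0.6, 7.3, 4.1]
width: 0.147
gripper_force: 40.0
```

```bash
python3 st.py
```

```text
18.85 disp xy mm 51.655966739739284 1.2051777212347472 z 0.0802905770925221 yaw 0.43015498671938324 tilt [ 0.      0.0032 -1.    ] F [-0.5971  7.2575  4.0542] -6.852528311121241
```

Request:
arm_command --deltas '[0,0,0,0.0007,-0.0016,0,0,0,0,0,0.0007,-0.0016,0,0,0,0,0,0.0007,-0.0016,0,0,0,0,0,0.0007,-0.0016,0.004,0,0,0,0,0.0007,-0.0016,0.008,0,0,0,0,0.0007,-0.0016,0.012,0,0,0,0,0.0007,-0.0016,0.0155,0,0,0,0,0.0007,-0.0016,0.0155,0,0,0,0,0.0007,-0.0016,0.0155,0]'

```text
clock: 19.75
position: [0.5511, 0.0644, 0.095]
ee_rot: [-1.694, -2.642, -0.004]
force: [0.9, 9.5, -5.3]
width: 0.147
gripper_force: 40.0
```

```bash
python3 st.py
```

```text
19.75 disp xy mm 53.04611026115547 0.8633946512339279 z 0.09497964046429265 yaw 0.43037558113222063 tilt [-0.001   0.0037 -1.    ] F [ 0.8913  9.4841 -5.2925] -8.262119533431216
```

Request:
arm_command --deltas '[0,0,0,-0.0017,0.0036,0,0,0,0,0,-0.005,0.0109,0,0,0,0,0,-0.0083,0.0182,0,0,0,0,0,-0.0116,0.0255,0,0,0,0,0,-0.0149,0.0328,0,0,0,0,0,-0.017,0.0373,0,0,0,0,0,-0.017,0.0373,0,0,0,0,0,-0.017,0.0373,-0.004,0,0,0,0,-0.017,0.0373,-0.008,0,0,0,0,-0.017,0.0373,-0.012,0,0,0,0,-0.017,0.0373,-0.0155,0,0,0,0,-0.017,0.0373,-0.0155,0,0,0,0,-0.017,0.0373,-0.0155,0]'

```text
clock: 21.05
position: [0.5345, 0.1012, 0.0803]
ee_rot: [-1.696, -2.643, -0.004]
force: [-1.4, 7.1, 4.5]
width: 0.144
gripper_force: 40.0
```

```bash
python3 st.py
```

```text
21.05 disp xy mm 12.624936536706791 1.0606563999962628 z 0.08026409850391 yaw 0.4299656829429733 tilt [ 0.     0.003 -1.   ] F [-1.3692  7.0861  4.5347] -7.016483070002036
```

Request:
arm_command --deltas '[0,0,0,-0.0012,0.0027,0,0,0,0,0,-0.0033,0.0073,0,0,0,0,0,-0.0054,0.0118,0,0,0,0,0,-0.0075,0.0164,0,0,0,0,0,-0.0095,0.0209,0,0,0,0,0,-0.0112,0.0246,0,0,0,0,0,-0.012,0.0264,0,0,0,0,0,-0.0128,0.0282,0,0,0,0,0,-0.0137,0.03,0,0,0,0,0,-0.0145,0.0319,0,0,0,0,0,-0.0153,0.0337,0,0,0,0,0,-0.0162,0.0355,0,0,0,0,0,-0.017,0.0373,0,0,0,0,0,-0.0178,0.0391,0,0,0,0,0,-0.0186,0.041,0,0,0,0,0,-0.0195,0.0428,0,0,0,0,0,-0.0199,0.0437,0,0,0,0,0,-0.0199,0.0437,0,0]'

```text
clock: 22.85
position: [0.5147, 0.1444, 0.0803]
ee_rot: [-1.696, -2.643, -0.003]
force: [-0.1, 6.0, 2.9]
width: 0.143
gripper_force: 40.0
```

```bash
python3 st.py
```

```text
22.85 disp xy mm -34.825455385283256 0.9113157107184349 z 0.08026296558889447 yaw 0.4296309659764775 tilt [ 0.0002  0.0023 -1.    ] F [-0.0557  5.9942  2.9187] -5.47839539824853
```

Request:
arm_command --deltas '[0,0,0,-0.0004,0.0009,0,0,0,0,0,-0.0008,0.0018,0,0,0,0,0,-0.0012,0.0027,0,0,0,0,0,-0.0017,0.0036,0,0,0,0,0,-0.0017,0.0036,0,0,0,0,0,-0.0017,0.0036,0,0]'

```text
clock: 23.45
position: [0.5139, 0.1461, 0.0803]
ee_rot: [1.699, 2.642, 0.001]
force: [1.5, 1.4, 5.5]
width: 0.143
gripper_force: 40.0
```

```bash
python3 st.py
```

```text
23.45 disp xy mm -36.76247751440742 0.8917986425269787 z 0.08026606419064276 yaw 0.42781453963441923 tilt [ 0.0011  0.0003 -1.    ] F [1.4869 1.4098 5.5221] -0.6668574135709444
```

Request:
arm_command --deltas '[0,0,0,-0.0004,0.0009,0,0,0,0,0,-0.0008,0.0018,0,0,0,0,0,-0.0008,0.0018,0,0,0,0,0,-0.0008,0.0018,0,0]'

```text
clock: 23.85
position: [0.5137, 0.1464, 0.0803]
ee_rot: [1.7, 2.639, -0.0]
force: [3.8, -0.7, 5.8]
width: 0.147
gripper_force: 40.0
```

```bash
python3 st.py
```

```text
23.85 disp xy mm -37.12083922632638 0.8702843691178117 z 0.08025716973756136 yaw 0.426522020039275 tilt [ 0.0017 -0.0013 -1.    ] F [ 3.8412 -0.6521  5.7582] 2.185236660657205
```

Request:
arm_command --deltas '[0,0,0,0,0,0,14,0,0,0,0,0,0,25,0,0,0,0,0,0,50,0,0,0,0,0,0,50,0,0,0,0,0,0,50,0,0,0,0,0,0,50,0,0,0,0,0,0.03,50,0,0,0,0,0,0.07,50,0,0,0,0,0,0.12,50,0,0,0,0.1,-0.15,0.14,50,0,0,0,0.1,-0.15,0.14,50,0,0,0,0.1,-0.15,0.14,50,0,0,0,0.1,-0.15,0.14,50,0,0,0,0.1,-0.15,0.14,50,0,0,0,0.1,-0.15,0.14,50]'

```text
clock: 25.35
position: [0.6124, -0.0026, 0.2195]
ee_rot: [-1.701, -2.64, -0.0]
force: [-0.6, 0.6, 1.1]
width: 0.543
gripper_force: 0.0
```

```bash
python3 st.py; python3 - <<'E'
from h import *
o=np.zeros((560,800,3),np.uint8)
t=optics.get_image("top");s=optics.get_image("side")
o[:,:400]=cv2.resize(t[170:254,290:350],(400,560),interpolation=cv2.INTER_CUBIC)
o[:,400:]=cv2.resize(s[150:248,265:335],(400,560),interpolation=cv2.INTER_CUBIC)
cv2.imwrite("pics/f1.png",o)
E
```

```text
25.35 disp xy mm 139.43829593986177 28.888302376168163 z 0.21952005182880654 yaw 0.42644223238524487 tilt [-0.0008  0.0005 -1.    ] F [-0.5699  0.5784  1.0979] -0.7625821780217403
```

View pics/f1.png

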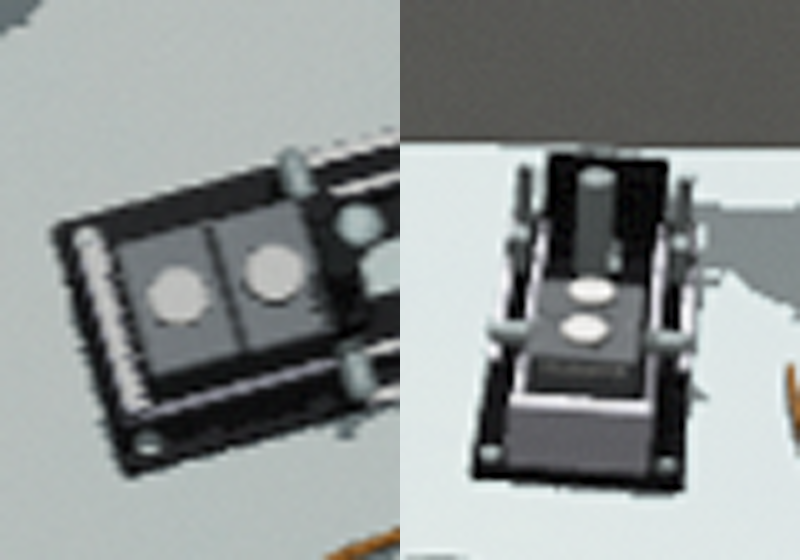

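Both cassettes stand together at the stop (caps at (178,295) and (274,272)), with the pusher down behind them (post at (360,223), pin ends at (295,172) and (357,372)). A quick numeric check comes before handing in.

```bash
python3 - <<'E'
from h import *
d=np.array([.4144,-.9101]);n=np.array([.9101,.4144])
for nm,u,v,z in (("front",178,295,.058),("spare",274,272,.058),("post",360,223,.098),("pin1",295,172,.028),("pin2",357,372,.028)):
    q=at("top",((u+.5)/(400/60)-.5+290,(v+.5)/(560/84)-.5+170),z)-[.5283,.1123];print(nm,q@d*1e3,q@n*1e3)
E
```

```text
front -90.39689804028544 0.8967279965019435
spare -60.42256721632828 0.015574193908084871
post -38.998244741168044 0.6815110640077168
pin1 -39.7141105069965 34.01378146095708
pin2 -39.65138158270132 -32.18910506359873
```

All within tolerance, and the post height agrees with the pusher being down.

```bash
python3 -c "
from cell import arm
print(arm.sign_off())"
```

```text
the job is handed in; nothing more can be done
None
```

The job is handed in: the camera check put the spare at dispenser x -60 mm, the front cassette at -90 mm, and the pusher down and drawn back 60 mm holding both against the outlet stop; sign-off returned no verdict.

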